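Seat the askew seed box on the one below and clip the stack together

ROBOT

A 7-joint arm with a two-finger parallel gripper is mounted at the origin on a cart in front of the work surface, level with it; the furniture and walls round the work are solid. World frame = base frame: x ahead of the robot, y to its left, z up, the work surface at z = 0. Lengths are in m, angles in rad, forces in N, time in s.
With the tool pointing down it reaches from about 0.35 to 0.9 m from the base axis. Payload 19.9 kg.
Tool frame: the origin (TCP) lies on the centre line of the jaws, within the pads' length; the fingertips stand 22 mm ahead of it and the grasp point (between the pads) lies 3 mm ahead of it (robot.tcp_to_tips is the distance from the TCP to the fingertips, in m); z points along the fingers, y is the line along which they close (so a half turn about z gives the same grasp; the last joint's range is limited). The gripper opens to 94 mm and grips with 3 to 60 N. Pads are 16 mm wide; open, the fingers measure 119 mm over their backs; the gripper's body (75 mm by 177 mm) begins 78 mm behind the grasp point.
Start: joints at [1.073, 0.417, -0.01, 1.614, 0.005, 1.111, -0.053], TCP at [0.275, -0.561, 0.227] pointing down, gripper open.
Joint ranges: [-2.81, 2.81], [-0.39, 2.02], [-1.27, 1.25], [0.06, 2.57], [-1.19, 4.33], [0.19, 2], [-2.82, 2.82]. Speed limits (rad/s): [1.89, 1.89, 2.39, 2.39, 3.01, 3.01, 3.01].

INTERFACE

Orientations are given as a 3x3 rotation matrix whose columns are the frame's x, y, z axes.
In Python, from rig import robot, grab_frame, camera_info, recognise, cut_out, tip_of, readout gives the robot as it stands. Calls block until the motion is done:
- robot.move_ptp(position, orientation): joint-space move of the TCP to a pose.
- robot.move_linear(position, velocity=0.15, frame=None, threshold=None): straight line of the TCP; frame=None keeps the orientation; velocity is the mean speed in m/s. With threshold (N) it stops when the force on the tool has changed by that much, and returns True; else False.
- robot.goto_joints(angles): joint-space move.
- robot.gripper_to(opening): finger opening in m; the grip force is fixed at half the most; returns when the fingers have stopped.
- robot.pause(seconds).
- robot.ik(position, orientation): joint angles nearest the present ones, or None.
- grab_frame(name): name is "side" or "top"; returns (picture, depth): 480x640x3 uint8, red, green, blue; 480x640 float32, m along the optical axis (not along the pixel's ray), 0 where there is no reading.
- camera_info(name): a dict with "fx", "fy", "cx", "cy" (pixels), "dist" ([k1, k2, p1, p2, k3] as OpenCV has them; the pictures are not rectified), "rvec" (rotation vector, rad) and "tvec" (3), from world to camera coordinates, as OpenCV has them. Camera axes: x right, y down, z forward; pixel columns grow to the right and rows downward; lengths in m; the calibration is good to about 2 mm. A picture is of the moment at which its call begins. camera_info takes no time and is no camera call.
A pose or a line that the arm cannot do raises robot.PlanningError and nothing moves.
- robot.sign_off(): hands the job in; it is judged then, once.
Trained networks look in the newest picture that a camera, given by its name, has taken for a name from the list of things; names that differ only in an ending like _2 or _b are one class to them, and where a whole thing is asked for, a point or a joint stands for the part that bears it (a point fixed in the world has none). Each returns a list of dicts, best first, with "p" (0 to 1); they miss things now and then, are a little off and sometimes report something else, mostly with a low value. They report only what shows in the picture. A call takes as long as a camera call.
- recognise(camera, query): "pixel" ([row, column] in pixels, amid what is visible of it).
- cut_out(camera, query): "pixels" (480x640 bool, what is visible of it) and "pixel" ([row, column] in pixels, amid what is visible of it).
- tip_of(camera, query): "pixel" ([row, column] in pixels: a listed point, or the origin of a listed thing).
Readings, each from a call of its own:
- readout.get_time(): time.
- readout.get_qpos(): joint angles.
- readout.get_joint_vel(): joint speeds.
- readout.get_effort(): joint torques, N m.
- readout.get_ee_pos(): TCP position.
- readout.get_tool_rot(): TCP orientation.
- readout.get_force(): force on the tool from outside, world axes, zero at the start.
- readout.get_moment(): the same for the moment, N m.
- readout.get_opening(): finger opening in m.
- readout.get_grasp_force(): force on a finger pad.
Only numpy, scipy, OpenCV 4.12 (cv2) and the standard library are available. Lean on these libraries where they do the work, as an engineer would, in place of code of your own. Each camera call takes 0.05 s, during which the arm holds its last target. There are 200 camera calls.

TASK

The upper seed box was put down askew on the lower one, so its feet are riding on top of the lid. Slide it round until all four feet drop fully home into the pockets of the lid below and it sits flat and square, and only then swing the clips at both ends fully up over its lugs so the two boxes are locked together. Don't knock the upper box off the stack, and leave the other things on the bench where they are.

Things in the scene. Friction and masses are not known exactly. Their poses are not given: they have to be found in the camera images.
- base_box: lower grey lidded seed box, full and heavy, it does not move when pushed; tub 130 x 190 mm, 80 mm high to the lid top, with a belt of 136 x 196 mm round its foot. Origin: centre of the tub's underside, on the bench. x: across its short side (a blank white card is on its -x face, toward the robot); y: along its long side; z up. A black clip is hinged at each short end (+y: left, -y: right)
- lid_top (a point): point over the middle of the lower tub, at the height of its flat lid top (80 mm). The push-on lid (130 x 190 mm) sits with play: it lies up to 4 mm off this point in x and 2 mm in y, not turned, and keeps its place. It has four square corner pockets, 22 mm wide, 9 mm deep, at x = +-43, y = +-73 mm from the lid's own middle
- top_box: upper grey lidded box, 70 mm high, 0.4 to 0.75 kg, loose, no handle, too wide to grip. Origin: middle of the plane under its feet; x short side, y long side. Feet riding on the lid: origin 80 mm above the lower origin; home in the pockets (2 mm play): 72 mm, same yaw, over the middle of the lower lid. Starts 13 to 19 mm off toward -x of the lower box, up to 12 mm off in y, turned up to 0.1 rad
- near_belt (a point): middle of the -x face of the belt round the upper box's foot, 68 mm from its origin. The belt is 136 x 196 mm (faces at x = +-68, y = +-98 mm), at z = 12 to 22 mm over the feet plane, and stands 3 mm proud of the upright walls. Below it, at x = +-43, y = +-73 mm, are four round feet, 8 mm high, 15 mm wide at the bottom, 18 mm at the top
- lug_left (a point): top outer edge of the lug on the upper box's +y end: 28 mm wide in x, z = 12 to 22 mm over the feet plane, standing out to y = 109 mm from the origin (11 mm past the belt). The left clip hooks over it
- lug_right (a point): the same lug at the -y end (y = -109 mm), for the right clip
- clip_left (a joint): angle (rad) of the black clip at the lower box's +y end: 0 = upright, nose over the lug (closed); grows as its top swings out to +y, at most 1.2; starts at 0.6 to 0.9. Hinge along x at y = 115.5, z = 62 mm of the lower box. Arm 26 mm wide, 4 mm thick. Friction holds it where it is left; about 1 N on the tab moves it. The nose clears the lug only if the upper box is home
- clip_right (a joint): the same for the clip at the -y end (hinge at y = -115.5 mm; its top swings out to -y)
- clip_left_tab (a point): end of the left clip's thumb tab: 54 mm from the hinge along the arm and 6 mm outward of it
- clip_right_tab (a point): end of the right clip's thumb tab, likewise
- label_box: small carton, 61 x 88 x 46 mm, bystander on the bench; origin: centre of its underside
- white_bottle: white bottle with a black cap, 51 mm wide, 131 mm high, bystander; origin: centre of its underside
- paste_tub: white tub with a black lid, 95 mm wide, 85 mm high, bystander; origin: centre of its underside
- pocket_book: black notebook, 93 x 136 x 24 mm, bystander; origin: centre of its underside

How it is judged:
On the way, in this order (a step that is already met when the one before it is completed fails the run):
1. the upper box sits home: all four feet in the pockets of the lid below, flat and square (z of top_box in the frame of base_box between 0.068 and 0.0745 m and horizontal distance between top_box and base_box below 0.009 m and angle between the x axis of top_box and the x axis of base_box, either way round below 0.05 rad and angle between top_box's own z axis and vertical below 0.03 rad), for 0.2 s.
2. both clips are swung up over the lugs (value of joint each of clip_left, clip_right below 0.12 rad), for 0.2 s.
At the end, for the whole second after the job is handed in: the upper box rests home on the lower one, its feet in the lid's pockets (origin 68 to 74.5 mm above the lower box's origin, within 9 mm of it sideways, turned by less than 0.05 rad, tilted by less than 0.03 rad), both clips are closed (below 0.12 rad) and everything is at rest (all of step 1 and all of step 2 and linear speed of top_box below 0.02 m/s); the robot touches nothing.
It fails at once if the upper box falls or is tipped off the stack (z of top_box in the frame of base_box below 0.06 m or angle between top_box's own z axis and vertical above 0.35 rad).
It fails at once if the carton, bottle, tub or notebook on the bench is moved by more than 30 mm (distance of any of label_box, white_bottle, paste_tub, pocket_book from where it was at the start of the episode above 0.03 m).
It also fails if it takes over 72 s, if anything falls off the work surface, if the arm or the gripper's body presses on something with over 40 N, if the wrist force passes 120 N, or if a joint passes its speed limit or range.

## Working session

There is one attempt and no reset: what is moved stays moved. The work goes in short steps, each a Python script; the robot and the scene stay as the last script left them, time stands still between calls to the robot, and variables do not carry over. Pictures are saved under pics/ and viewed, at most 10 in all, crops included, and the job is handed in when it is done.

```bash
ls; mkdir -p pics; python3 - <<'E'
from rig import *
import cv2,numpy as np
for n in("side","top"):
    p,d=grab_frame(n); cv2.imwrite(f"pics/{n}0.png",p[:,:,::-1]); c=camera_info(n)
    R=cv2.Rodrigues(np.array(c["rvec"]))[0]; print(n,c, -R.T@np.array(c["tvec"]).ravel())
    for q in("base_box","top_box","lid_top","near_belt","lug_left","lug_right","clip_left_tab","clip_right_tab"):
        print(q,[(np.round(t["pixel"],1).tolist(),round(t["p"],2)) for t in tip_of(n,q)][:2])
print(readout.get_time())
E
```

```text
pics
rig.py
side {'fx': 504.9200846991852, 'fy': 504.9200846991852, 'cx': 318.76067211082824, 'cy': 234.63729870591703, 'dist': array([-0.02597429,  0.        ,  0.        ,  0.        ,  0.        ]), 'rvec': array([ 0.53243478, -2.67306251,  1.20422992]), 'tvec': array([0.44058373, 0.19153792, 1.33581249])} [0.07064806 0.97557124 1.02881748]
base_box [([260.2, 278.7], 0.65)]
top_box [([246.2, 283.3], 0.56), ([248.0, 305.6], 0.48)]
lid_top [([272.5, 248.2], 0.66), ([357.8, 244.3], 0.42)]
near_belt [([245.9, 305.6], 0.71)]
lug_left [([266.6, 265.9], 0.64)]
lug_right [([271.9, 248.9], 0.59)]
clip_left_tab [([272.7, 247.9], 0.67)]
clip_right_tab [([208.4, 308.7], 0.51)]
top {'fx': 538.7380609547433, 'fy': 538.7380609547433, 'cx': 319.49140135489523, 'cy': 239.10627840180265, 'dist': array([-0.11768197,  0.        ,  0.        ,  0.        ,  0.        ]), 'rvec': array([ 2.18085135, -2.15676479,  0.13846385]), 'tvec': array([-0.01409428,  0.51700487,  1.34496013])} [0.36042494 0.00910757 1.39514206]
base_box []
top_box [([218.0, 287.2], 0.76)]
lid_top []
near_belt [([247.2, 286.8], 0.75)]
lug_left [([218.2, 243.6], 0.93)]
lug_right [([222.8, 333.2], 0.94)]
clip_left_tab [([205.0, 229.7], 0.59)]
clip_right_tab [([221.9, 359.3], 0.56)]
0.9
```

```bash
python3 - <<'E'
import cv2
a=cv2.imread("pics/side0.png");b=cv2.imread("pics/top0.png")
cv2.imwrite("pics/s1.png",cv2.resize(a[150:390,140:460],None,fx=2.5,fy=2.5,interpolation=2))
cv2.imwrite("pics/t1.png",cv2.resize(b[120:330,160:440],None,fx=2.85,fy=2.85,interpolation=2))
E
```

```text
(no output)
```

View pics/s1.png

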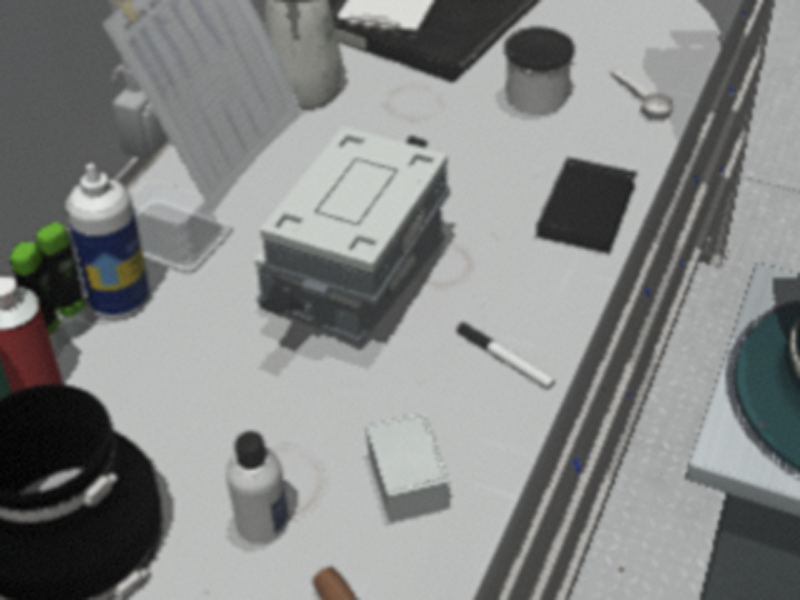

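View pics/t1.png

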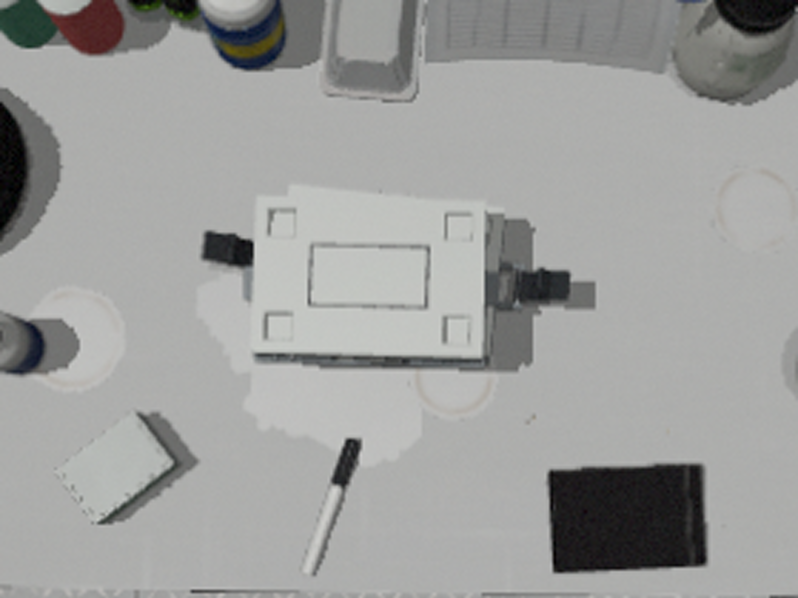

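View pics/top0.png

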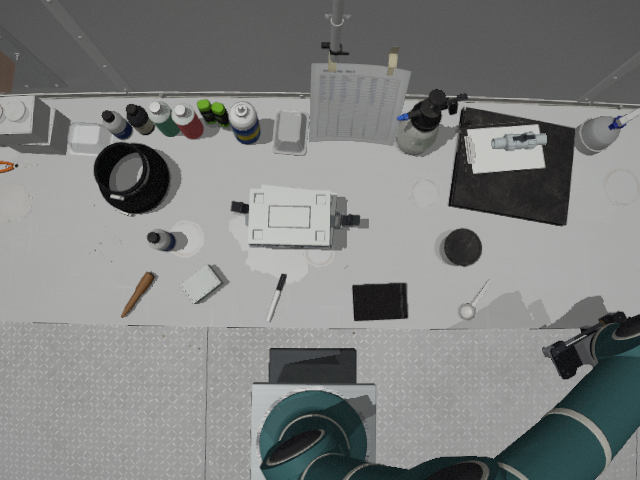

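```bash
cat > h.py <<'E'
from rig import *
import cv2,numpy as np
def cloud(n):
    p,d=grab_frame(n); c=camera_info(n)
    K=np.array([[c["fx"],0,c["cx"]],[0,c["fy"],c["cy"]],[0,0,1]])
    v,u=np.mgrid[:480,:640]
    xy=cv2.undistortPoints(np.stack([u,v],-1).reshape(-1,1,2).astype(np.float64),K,c["dist"]).reshape(480,640,2)
    R=cv2.Rodrigues(np.array(c["rvec"]))[0]
    P=np.dstack([xy*d[...,None],d])-np.array(c["tvec"]).ravel()
    W=P@R; W[d==0]=np.nan
    return p,W
def pix(W,n,q):
    return [(t["p"],W[int(t["pixel"][0]+.5),int(t["pixel"][1]+.5)]) for t in tip_of(n,q)][:1]
E
python3 - <<'E'
from h import *
np.set_printoptions(precision=4,suppress=True)
H=np.zeros((600,800,3),np.uint8)
for n,k in(("top",1),("side",2)):
    p,W=cloud(n); np.save(f"W{n}.npy",W)
    roi=(W[...,0]>.38)&(W[...,0]<.68)&(abs(W[...,1]-.08)<.2)
    z=W[...,2]
    print(n,"bench z",np.nanmedian(z[roi&(z<.02)]))
    m=roi&(z>.13)&(z<.18); q=W[m]; print("top z",np.median(q[:,2]),m.sum(), cv2.minAreaRect(q[:,:2].astype(np.float32)*1000))
    print(np.histogram(z[roi],bins=np.arange(.0,.17,.01)))
    for zz,col in(((.07,.086),(0,255,0)),((.03,.07),(0,0,255)),((.1,.16),(255,100,100)),((.086,.1),(0,255,255))):
        s=W[roi&(z>zz[0])&(z<zz[1])]
        for a in s: cv2.circle(H,(int(400-(a[1]-.08)*2400),int(300-(a[0]-.54)*2400)),1 if k==1 else 2,col if k==1 else tuple(c//2 for c in col),-1)
for i in range(-3,4): cv2.putText(H,f"{.08+i*.05:.2f}",(400-i*120-15,595),0,.4,(255,)*3); cv2.line(H,(400-i*120,575),(400-i*120,582),(255,)*3)
for i in range(-2,3): cv2.putText(H,f"{.54+i*.05:.2f}",(5,300-i*120),0,.4,(255,)*3)
cv2.imwrite("pics/h1.png",H)
E
```

```text
top bench z 3.8462938300207306e-05
top z 0.14961387558244157 4527 ((555.5938110351562, 65.61903381347656), (190.95895385742188, 131.73548889160156), 89.28797149658203)
(array([5667,  119,  108,   24,  246,   47,   90,  244,  164,  266,  210,
         24,   63,  158, 2343, 2026]), array([0.  , 0.01, 0.02, 0.03, 0.04, 0.05, 0.06, 0.07, 0.08, 0.09, 0.1 ,
       0.11, 0.12, 0.13, 0.14, 0.15, 0.16]))
side bench z -0.00018315413773233914
top z 0.14920650097430177 2631 ((556.5899658203125, 63.17552947998047), (197.46383666992188, 134.99681091308594), 89.16912078857422)
(array([3154,  212,  243,  144,  377,  150,  119,   47,   23,  276,  280,
        209,  225,  234, 1460,  937]), array([0.  , 0.01, 0.02, 0.03, 0.04, 0.05, 0.06, 0.07, 0.08, 0.09, 0.1 ,
       0.11, 0.12, 0.13, 0.14, 0.15, 0.16]))
```

View pics/h1.png

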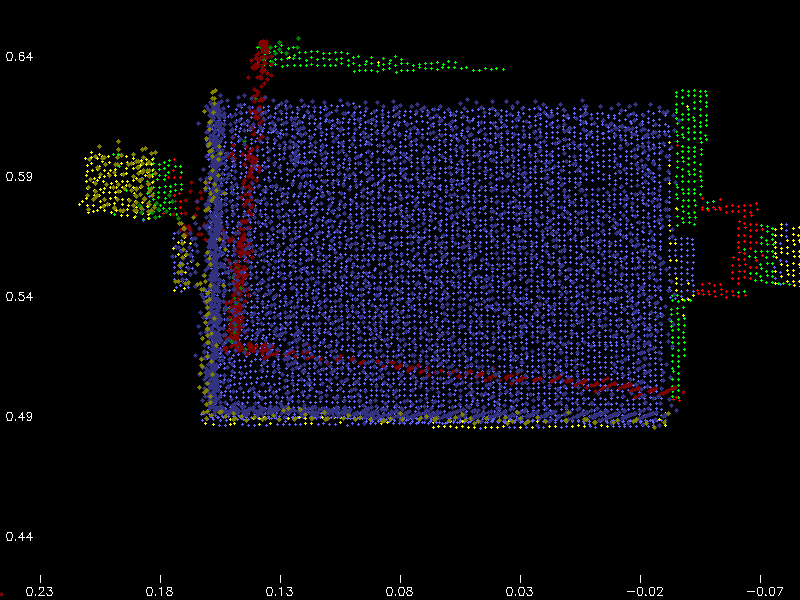

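```bash
cat > fit.py <<'E'
from h import *
from scipy.optimize import least_squares
np.set_printoptions(precision=4,suppress=True)
def rect(th): return np.array([np.cos(th),np.sin(th)]),np.array([-np.sin(th),np.cos(th)])
def fitbase(T,S):
    zs=S[...,2]; r=(S[...,0]>.40)&(S[...,0]<.7)&(abs(S[...,1]-.07)<.2)
    s=S[r&(zs>.03)&(zs<.066)][:,:2]
    ex,ey=rect(-.1); u=s@ex; v=s@ey
    # coarse classify: near face / left end
    c0=np.array([.567,.05])
    p=np.array([*c0,-.1])
    for _ in range(6):
        def loc(p):
            ex,ey=rect(p[2]); d=s-p[:2]; return d@ex,d@ey
        a,b=loc(p)
        n=(abs(a+65)<1e9)&(abs(a+.065)<.008)&(abs(b)<.088); l=(abs(b-.095)<.008)&(abs(a)<.058)&(abs(a)>.018)
        f=lambda p:np.r_[(loc(p)[0]+.065)[n],(loc(p)[1]-.095)[l]]
        p=least_squares(f,p,loss='soft_l1',f_scale=.002).x
    r_=f(p); print("base",p,n.sum(),l.sum(),"rms",r_.std()); return p
def edge(vals):  # outer edge in each row cluster
    return np.percentile(vals,[50,90,97,100])
def fittop(W):
    # outline of the top face -> line-averaged rectangle centre, pixel footprint-corrected by full size
    z=W[...,2]; m=(z>.125)&(z<.17)&(W[...,0]>.4)&(W[...,0]<.7)&(abs(W[...,1]-.07)<.2)
    q=W[m]; zt=np.median(q[:,2]); q=q[abs(q[:,2]-zt)<.008][:,:2]
    p=np.r_[q.mean(0),cv2.minAreaRect(q.astype(np.float32)*1000)[2]*np.pi/180]
    p[2]=(p[2]+np.pi/4)%(np.pi/2)-np.pi/4
    for _ in range(5):
        ex,ey=rect(p[2]); a=(q-p[:2])@ex; b=(q-p[:2])@ey
        E={}
        bins=lambda k,v,fn:np.array([fn(v[abs(k-c)<.0025]) for c in cs])
        cs=np.arange(-.085,.086,.005); hi=bins(b,a,np.max); lo=bins(b,a,np.min)
        th1=np.polyfit(cs,(hi+lo)/2,1)
        cx=np.median((hi+lo)/2); wx=np.median(hi-lo)
        cs=np.arange(-.055,.056,.005); hi=bins(a,b,np.max); lo=bins(a,b,np.min)
        th2=np.polyfit(cs,(hi+lo)/2,1)
        cy=np.median((hi+lo)/2); wy=np.median(hi-lo)
        p=np.r_[p[:2]+cx*ex+cy*ey,p[2]-th1[0]*.8]
    print("top",p,"z",zt,"size",wx,wy,"slopes",th1[0],th2[0]); return np.r_[p,zt]
E
python3 - <<'E'
from fit import *
T=np.load("Wtop.npy");S=np.load("Wside.npy")
p=fitbase(T,S); fittop(T); fittop(S)
ex,ey=rect(p[2]); z=T[...,2]
d=T[...,:2]-p[:2]; a=d@ex; b=d@ey
m=(z>.07)&(z<.086)
far=m&(a>.05)&(abs(b)<.09); 
print("lid far edge a by b:",[ (round(c,3),round(a[far&(abs(b-c)<.006)].max(),4)) for c in np.arange(-.02,.09,.012) if (far&(abs(b-c)<.006)).any()])
rt=m&(b<-.07)&(abs(a)<.075)
print("lid right edge b by a:",[ (round(c,3),round(b[rt&(abs(a-c)<.006)].min(),4)) for c in np.arange(-.06,.07,.012) if (rt&(abs(a-c)<.006)).any()])
print("corner a max right", a[rt].max(),a[rt].min(), "z",z[rt].mean(), z[far].mean())
# top-box in base frame
E
```

```text
base [ 0.5749  0.0488 -0.101 ] 183 183 rms 0.0017616047806152042
top [ 0.555   0.0654 -0.0158] z 0.14959535637665977 size 0.12932109671343664 0.18860309052694618 slopes 5.658499854320417e-06 0.012158085407661235
top [ 0.5571  0.0636 -0.0102] z 0.14908175293096348 size 0.13018432234514798 0.19112175109391505 slopes 0.0021026724751581874 -0.0014105404682235184
lid far edge a by b: [(np.float64(-0.02), np.float64(0.2505)), (np.float64(-0.008), np.float64(0.2465)), (np.float64(0.004), np.float64(0.3443)), (np.float64(0.016), np.float64(0.3439)), (np.float64(0.028), np.float64(0.3429)), (np.float64(0.04), np.float64(0.3428)), (np.float64(0.052), np.float64(0.3408)), (np.float64(0.064), np.float64(0.3394)), (np.float64(0.076), np.float64(0.3391)), (np.float64(0.088), np.float64(0.3366))]
lid right edge b by a: [(np.float64(-0.06), np.float64(-0.4574)), (np.float64(-0.048), np.float64(-0.462)), (np.float64(-0.036), np.float64(-0.4637)), (np.float64(-0.024), np.float64(-0.4651)), (np.float64(-0.012), np.float64(-0.4593)), (np.float64(-0.0), np.float64(-0.4481)), (np.float64(0.012), np.float64(-0.4332)), (np.float64(0.024), np.float64(-0.0926)), (np.float64(0.036), np.float64(-0.0927)), (np.float64(0.048), np.float64(-0.0923)), (np.float64(0.06), np.float64(-0.0915))]
corner a max right 0.06137417334838333 -0.0748902598003713 z 0.08119528619496633 0.07863000569118231
```

```bash
python3 - <<'E'
from fit import *
T=np.load("Wtop.npy")
p=np.array([.5728,.0506,-.101])
ex,ey=rect(p[2]); z=T[...,2]
d=T[...,:2]-p[:2]; a=d@ex; b=d@ey
far=(z>.074)&(z<.086)&(a>.05)&(a<.09)
cs=np.arange(-.06,.096,.012)
for c in cs:
    k=far&(abs(b-c)<.006)
    if k.any(): print(round(c,3),k.sum(),np.sort(a[k])[-3:])
rt=(z>.074)&(z<.086)&(b<-.07)&(b>-.12)
for c in np.arange(-.06,.07,.012):
    k=rt&(abs(a-c)<.006)
    if k.any(): print("R",round(c,3),k.sum(),np.sort(b[k])[:3])
ends=(z>.074)&(z<.086)&(a>-.09)&(a<.09)&(abs(b)<.1)
k=ends&(b<-.088); print("right strip a",np.sort(a[k])[[0,1,2,-3,-2,-1]])
k=far&(b>.05); print("b max",np.sort(b[k])[-4:])
for l,s in (("clipR",(b<-.11)&(b>-.18)),("clipL",(b>.11)&(b<.18))):
    k=s&(abs(a)<.03)&(z>.03); i=np.argsort(abs(b[k]))[-6:]; print(l,np.c_[a[k],b[k],z[k]][i])
E
```

```text
-0.012 1 [0.0645]
-0.0 5 [0.0638 0.0638 0.0646]
0.012 8 [0.064  0.065  0.0655]
0.024 9 [0.0634 0.0639 0.0644]
0.036 12 [0.0631 0.064  0.065 ]
0.048 14 [0.0638 0.0638 0.0639]
0.06 15 [0.0643 0.0645 0.0647]
0.072 14 [0.0634 0.0635 0.0639]
0.084 18 [0.0641 0.0646 0.0648]
R -0.06 9 [-0.0936 -0.0934 -0.0931]
R -0.048 10 [-0.0942 -0.0939 -0.0924]
R -0.036 16 [-0.0937 -0.0934 -0.0931]
R -0.024 10 [-0.0943 -0.0921 -0.0918]
R -0.0 2 [-0.1196 -0.1193]
R 0.012 17 [-0.0931 -0.0929 -0.0926]
R 0.024 23 [-0.0943 -0.0941 -0.0938]
R 0.036 18 [-0.0931 -0.0929 -0.0925]
R 0.048 28 [-0.0943 -0.0939 -0.0939]
R 0.06 22 [-0.0931 -0.0927 -0.0925]
right strip a [-0.0644 -0.0643 -0.062   0.0619  0.0636  0.0637]
b max [0.3678 0.3693 0.3701 0.3703]
clipR [[ 0.0049 -0.1541  0.0989]
 [ 0.0027 -0.1545  0.0974]
 [ 0.0002 -0.1548  0.0973]
 [-0.0027 -0.1548  0.1003]
 [-0.0052 -0.155   0.1004]
 [-0.0073 -0.1554  0.0981]]
clipL [[ 0.0004  0.1611  0.0904]
 [ 0.0071  0.1613  0.0952]
 [ 0.0028  0.1613  0.0912]
 [-0.008   0.1617  0.0952]
 [ 0.01    0.1621  0.0922]
 [-0.0093  0.1627  0.0879]]
```

```bash
cat >> fit.py <<'E'
P=np.array([.5738,.0497,-.101])
def W(a,b,z):
    ex,ey=rect(P[2]); return np.r_[P[:2]+a*ex+b*ey,z]
def ori(along):   # tool y along base "x" or "y"; sign chosen nearest present joints
    ex,ey=rect(P[2]); v=np.r_[ex if along=="x" else ey,0]; zz=np.array([0,0,-1.])
    return [np.column_stack([np.cross(s*v,zz),s*v,zz]) for s in(1,-1)]
def best(pos,along):
    q0=np.array(readout.get_qpos()); c=[]
    for R in ori(along):
        q=robot.ik(pos,R)
        if q is not None: c.append((np.abs(np.array(q)-q0).max(),R,np.array(q)))
    c.sort(key=lambda t:t[0]); print("ik",[(round(t[0],2),t[2]) for t in c]); return c[0][1]
E
python3 - <<'E'
from fit import *
e=np.array(readout.get_ee_pos()); robot.move_linear(e+[0,0,.08],.25)
a=-.017
R=best(W(a,.140,.30),"x")
robot.move_ptp(W(a,.140,.30),R)
robot.move_linear(W(a,.140,.109),.2)
print(readout.get_ee_pos(),readout.get_force(),readout.get_time())
hit=robot.move_linear(W(a,.1066,.109),.02,threshold=20)
print(hit,readout.get_ee_pos(),W(a,.1066,.109),readout.get_force(),readout.get_time())
robot.move_linear(W(a,.135,.109),.08)
robot.move_linear(W(a,.140,.26),.25)
p,Wt=cloud("top"); t=fittop(Wt); cv2.imwrite("pics/t2.png",p[:,:,::-1])
p2=np.array([.5728,.0506]); ex,ey=rect(-.101); print("rel lid",(t[:2]-p2)@ex,(t[:2]-p2)@ey-.0006,t[2]+.101)
p,Ws=cloud("side"); t=fittop(Ws); p2=np.array([.5749,.0488]);print("rel side",(t[:2]-p2)@ex,(t[:2]-p2)@ey-.0006,t[2]+.101)
print(readout.get_time())
E
```

```text
ik [(np.float64(0.87), array([ 0.2706,  0.443 , -0.8774,  1.5633,  0.3492,  1.3003, -0.7545])), (np.float64(2.35), array([ 0.3891,  0.5225, -1.0838,  1.5599,  0.4696,  1.3448,  2.2942]))]
[0.5715 0.191  0.1101] [-0.0679  0.8482  0.1055] 5.4167
False [0.5677 0.1575 0.109 ] [0.5676 0.1575 0.109 ] [ 0.576   2.0151 -0.6878] 7.2333Traceback (most recent call last):
  File "<stdin>", line 12, in <module>
  File "fit.py", line 32, in fittop
    cs=np.arange(-.085,.086,.005); hi=bins(b,a,np.max); lo=bins(b,a,np.min)
                                      ~~~~^^^^^^^^^^^^
  File "fit.py", line 31, in <lambda>
    bins=lambda k,v,fn:np.array([fn(v[abs(k-c)<.0025]) for c in cs])
                                 ~~^^^^^^^^^^^^^^^^^^^
    return _wrapreduction(a, np.maximum, 'max', axis, None, out,
                          keepdims=keepdims, initial=initial, where=where)
    return ufunc.reduce(obj, axis, dtype, out, **passkwargs)
           ~~~~~~~~~~~~^^^^^^^^^^^^^^^^^^^^^^^^^^^^^^^^^^^^^
ValueError: zero-size array to reduction operation maximum which has no identity
```

```bash
cat >> fit.py <<'E'
def look(tag):
    ex,ey=rect(-.101)
    for n,p2 in(("top",[.5728,.0506]),("side",[.5749,.0488])):
        p,w=cloud(n); cv2.imwrite(f"pics/{n}{tag}.png",p[:,:,::-1])
        try: t=fittop(w)
        except Exception as e: print(n,"occluded");continue
        d=t[:2]-p2; print(n,"rel lid",d@ex,d@ey-.0006,t[2]+.101)
    print("t",readout.get_time())
E
python3 - <<'E'
from fit import *
R=best(np.array([.38,-.25,.30]),"y")
robot.move_ptp([.38,-.25,.30],R)
look("3")
E
```

```text
ik [(np.float64(0.86), array([ 1.1169,  0.0655, -0.6249,  1.9055,  0.0413,  1.1833, -1.1944])), (np.float64(2.66), array([ 1.552 ,  0.1227, -1.1019,  1.8962,  0.1178,  1.1921,  1.8793]))]
top [ 0.5497  0.0504 -0.0525] z 0.14957466022865373 size 0.12897616483840013 0.18830536835668443 slopes -1.5914969749151395e-07 -0.0009331446980164323
top rel lid -0.02300718505738512 -0.0031790399729243303 0.04850786404244877
top [ 0.5515  0.0492 -0.0489] z 0.14912360397565824 size 0.12951926173683817 0.19028480130385128 slopes -0.00026319766192665445 -0.012999394946299068
side rel lid -0.023310940540721994 -0.0025584690982572563 0.052131507080581244
t 10.4083
```

```bash
python3 - <<'E'
from fit import *
R=best(W(-.120,0,.25),"y"); robot.move_ptp(W(-.120,0,.25),R)
robot.move_linear(W(-.120,0,.109),.2)
print(robot.move_linear(W(-.0865,0,.109),.025,threshold=20),readout.get_ee_pos(),W(-.0865,0,.109),readout.get_force())
robot.move_linear(W(-.115,0,.109),.1); robot.move_linear(W(-.115,0,.25),.25)
R=best(W(-.01,-.137,.25),"x"); robot.move_ptp(W(-.01,-.137,.25),R)
robot.move_linear(W(-.01,-.137,.109),.2)
print(robot.move_linear(W(-.01,-.1054,.109),.025,threshold=20),readout.get_force())
robot.move_linear(W(-.01,-.135,.109),.1); robot.move_linear(W(-.01,-.137,.25),.25)
robot.move_ptp([.38,-.25,.30],best(np.array([.38,-.25,.30]),"y"))
look("4")
E
```

```text
ik [(np.float64(0.86), array([ 0.7568,  0.2022, -1.0589,  1.9571,  0.1985,  1.0925, -2.0573])), (np.float64(2.27), array([ 0.7773,  0.2097, -1.0848,  1.9568,  0.2086,  1.0947,  1.0748]))]
False [0.4877 0.0583 0.1089] [0.4877 0.0584 0.109 ] [-3.454   1.5064 -0.8685]
ik [(np.float64(1.6), array([ 1.0013,  0.5541, -1.2303,  1.7337,  0.5491,  1.2542, -0.464 ])), (np.float64(2.15), array([-0.7236,  0.4563,  1.0872,  1.7859, -0.4379,  1.1682, -2.7434]))]
False [-1.2025 -2.9206  1.2294]
ik [(np.float64(0.8), array([ 1.5053,  0.1122, -1.0474,  1.897 ,  0.1046,  1.1902, -1.2502])), (np.float64(2.33), array([ 1.5471,  0.1215, -1.096 ,  1.8963,  0.1163,  1.1918,  1.8807]))]
top [ 0.562   0.0553 -0.1023] z 0.14947646547253166 size 0.12943936265782952 0.1887427055721635 slopes 4.541678663010662e-06 0.004779543571337223
top rel lid -0.011211282432310734 0.0029721842490946877 -0.0013443177005933588
top [ 0.5642  0.0543 -0.1011] z 0.14905964573389682 size 0.13012870709228436 0.18967928778001547 slopes -4.142686578229757e-05 0.006646211848722607
side rel lid -0.011201277878934051 0.0038163868006683248 -5.9638984080290225e-05
t 21.125
```

```bash
python3 - <<'E'
from fit import *
hi=np.array([.40,.0,.32])
a=-.01
robot.move_ptp(W(-.14,0,.32),best(W(-.14,0,.32),"y"))
R=best(W(a,.140,.27),"x"); robot.move_ptp(W(a,.140,.27),R)
robot.move_linear(W(a,.137,.109),.2)
print(robot.move_linear(W(a,.1066,.109),.025,threshold=20),readout.get_force())
robot.move_linear(W(a,.137,.109),.1); robot.move_linear(W(a,.140,.27),.25)
robot.move_ptp(W(-.14,0,.32),best(W(-.14,0,.32),"y"))
look("5")
E
```

```text
ik [(np.float64(0.66), array([ 0.8873,  0.0384, -1.112 ,  1.8977,  0.0366,  1.2271, -1.9086])), (np.float64(2.48), array([ 0.8873,  0.0384, -1.112 ,  1.8977,  0.0366,  1.2271,  1.233 ]))]
ik [(np.float64(1.03), array([ 0.3849,  0.5679, -1.0841,  1.5826,  0.5151,  1.3062, -0.8733])), (np.float64(4.18), array([ 0.3849,  0.5679, -1.0841,  1.5826,  0.5151,  1.3062,  2.2683]))]
False [-0.0898  1.8989 -0.9092]
ik [(np.float64(1.02), array([ 0.7136,  0.0251, -0.9321,  1.9005,  0.0214,  1.2261, -1.8974])), (np.float64(2.1), array([-1.1117, -0.0501,  0.8781,  1.946 ,  0.041 ,  1.2279,  1.2218]))]
top occluded
top [ 0.5639  0.0509 -0.1027] z 0.14905749093441603 size 0.13050721807113197 0.1900335727899371 slopes -3.912348639952384e-05 0.007007945453186757
side rel lid -0.011108635985019884 0.0003523617360826507 -0.0016769592178783599
t 28.0167
```

```bash
python3 - <<'E'
from fit import *
robot.move_linear(W(-.110,0,.25),.25)
robot.move_linear(W(-.110,0,.109),.2)
print(robot.move_linear(W(-.088,0,.109),.05,threshold=20))
for a in (-.0755,-.0735,-.072):
    h=robot.move_linear(W(a,0,.109),.012,threshold=10)
    print(a,h,readout.get_ee_pos(),readout.get_force())
    p,w=cloud("side"); z=w[...,2]; m=(z>.12)&(z<.17)&(abs(w[...,0]-.58)<.05)&(abs(w[...,1]-.05)<.07); print("ztop",np.median(z[m]))
    if h or np.median(z[m])<.1445: break
robot.move_linear(W(-.110,0,.109),.1); robot.move_linear(W(-.110,0,.25),.25)
robot.move_ptp(W(-.14,0,.32),best(W(-.14,0,.32),"y"))
look("6")
E
```

```text
False
-0.0755 False [0.4986 0.0573 0.1089] [-3.7045  0.4628  0.6256]
ztop 0.1415217633218017
ik [(np.float64(0.17), array([ 0.7503,  0.0274, -0.9697,  1.8999,  0.024 ,  1.2263, -1.8992])), (np.float64(3.25), array([ 1.0258,  0.0571, -1.2618,  1.8959,  0.0577,  1.2288,  1.2149]))]
top occluded
top [ 0.5748  0.0492 -0.1041] z 0.14129064876089512 size 0.1302560781482629 0.19140099081005676 slopes 3.904929169852569e-05 0.024736350582638515
side rel lid -0.00018531503905167167 -0.00020261915147333352 -0.0030747315023605115
t 32.875
```

```bash
python3 - <<'E'
from fit import *
p,w=cloud("side"); z=w[...,2]; m=(z>.13)&(z<.155)&(abs(w[...,0]-.575)<.05)&(abs(w[...,1]-.05)<.07); q=w[m]
print("plane",np.linalg.lstsq(np.c_[q[:,:2]-[.575,.05],np.ones(len(q))],q[:,2],rcond=None)[0])
robot.gripper_to(0.0)
a=.002
robot.move_ptp(W(a,.187,.27),best(W(a,.187,.27),"x"))
robot.move_linear(W(a,.187,.102),.2)
print(robot.move_linear(W(a,.140,.102),.06,threshold=12),readout.get_force())
print(robot.move_linear(W(a,.1265,.102),.02,threshold=8),readout.get_ee_pos(),W(a,.1265,.102),readout.get_force())
robot.move_linear(W(a,.170,.102),.12); robot.move_linear(W(a,.175,.25),.25)
robot.move_ptp(W(-.14,0,.32),best(W(-.14,0,.32),"y"))
p,w=cloud("side"); cv2.imwrite("pics/s7.png",cv2.resize(p[180:310,220:360,::-1],None,fx=4,fy=4,interpolation=2))
print(readout.get_time())
E
```

```text
plane [ 0.0005 -0.0073  0.1415]
ik [(np.float64(0.87), array([ 0.3478,  0.7227, -1.2444,  1.4982,  0.6872,  1.413 , -1.0283])), (np.float64(4.09), array([ 0.2833,  0.6351, -1.0852,  1.5001,  0.5678,  1.3497,  2.1944]))]
True [1.1528 3.2117 2.8054]
True [0.5925 0.2169 0.1026] [0.5885 0.1754 0.102 ] [0.6673 2.5398 1.6911]
ik [(np.float64(0.91), array([ 0.9572,  0.0464, -1.1865,  1.8967,  0.0457,  1.2278, -1.9161])), (np.float64(2.23), array([-1.1117, -0.0501,  0.8781,  1.946 ,  0.041 ,  1.2279,  1.2218]))]
39.4667
```

View pics/s7.png

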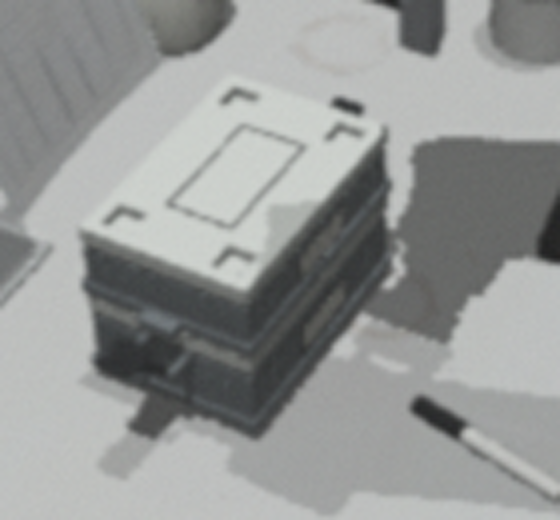

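```bash
python3 - <<'E'
from fit import *
for n,p2 in(("top",[.5728,.0506]),("side",[.5749,.0488])):
    p,w=cloud(n); ex,ey=rect(-.101); d=w[...,:2]-p2; a=d@ex; b=d@ey; z=w[...,2]
    for s in(1,-1):
        k=(abs(a)<.03)&(s*b>.112)&(s*b<.2)&(z>.04)&(z<.16)
        if not k.any(): continue
        i=np.argsort(s*b[k]); Q=np.c_[a[k],b[k],z[k]][i]
        print(n,s,len(Q)); print([np.median(Q[abs(s*Q[:,1]-c)<.0025],0) if (abs(s*Q[:,1]-c)<.0025).any() else None for c in np.arange(.115,.19,.005)])
print(readout.get_force(),readout.get_time())
E
```

```text
top 1 238
[array([-0.0013,  0.1155,  0.0643]), array([0.0018, 0.1197, 0.0673]), array([-0.0008,  0.1248,  0.0732]), array([-0.0008,  0.1308,  0.0776]), array([-0.0003,  0.1341,  0.0971]), array([0.0013, 0.1396, 0.0946]), array([-0.001 ,  0.1448,  0.092 ]), array([-0.0014,  0.1497,  0.0937]), array([0.   , 0.155, 0.096]), array([0.0003, 0.159 , 0.0955]), None, None, None, None, None]
top -1 210
[array([-0.0011, -0.1148,  0.0646]), array([ 0.0002, -0.1196,  0.0702]), array([-0.0014, -0.1252,  0.0778]), array([-0.0017, -0.13  ,  0.0986]), array([-0.002 , -0.1351,  0.0968]), array([-0.0009, -0.1401,  0.0919]), array([-0.0009, -0.1448,  0.0948]), array([-0.0003, -0.1499,  0.0974]), array([-0.002 , -0.1538,  0.0988]), None, None, None, None, None, None]
side 1 123
[array([-0.0123,  0.1153,  0.0639]), array([-0.0163,  0.1195,  0.062 ]), array([-0.0112,  0.1257,  0.074 ]), array([-0.0069,  0.1305,  0.0947]), array([-0.0013,  0.135 ,  0.0957]), array([0.0037, 0.1401, 0.0913]), array([0.0004, 0.1447, 0.0914]), array([-0.005 ,  0.1498,  0.0931]), array([0.0004, 0.1555, 0.0953]), array([-0.0025,  0.1586,  0.0966]), None, None, None, None, None]
side -1 26
[None, None, None, None, None, None, array([-0.0027, -0.1461,  0.0985]), array([-0.0022, -0.1494,  0.0987]), array([ 0.0052, -0.1534,  0.0982]), array([-0.0086, -0.1588,  0.0951]), None, None, None, None, None]
[ 0.3746  0.0082 -0.1632] 39.5667
```

```bash
cat > clip.py <<'E'
from fit import *
def clip(s,start,end,a=.002):
    robot.move_ptp(W(a,s*.182,.25),best(W(a,s*.182,.25),"x"))
    robot.move_linear(W(a,start,.102),.25)
    n=0; ey=rect(P[2])[1]
    for _ in range(5):
        h=robot.move_linear(W(a,end,.102),.03,threshold=25 if n==0 else 15)
        b=(np.array(readout.get_ee_pos())[:2]-P[:2])@ey; print(h,"b",b,readout.get_force(),readout.get_time())
        n+=1
        if not h or abs(b-end)<.005: break
    robot.move_linear(W(a,b+s*.03,.102),.15)
    robot.move_linear(W(a,s*.18,.25),.3)
E
python3 - <<'E'
from clip import *
clip(1,.178,.1275)
ex,ey=rect(-.101)
p,w=cloud("side"); d=w[...,:2]-[.5749,.0488]; a=d@ex;b=d@ey;z=w[...,2]
k=(abs(a)<.02)&(b>.105)&(b<.15)&(z>.05)&(z<.14); print(np.c_[b[k],z[k]][::6])
E
```

```text
ik [(np.float64(0.96), array([ 0.2945,  0.6519, -1.0853,  1.5302,  0.5875,  1.3174, -0.9568])), (np.float64(4.1), array([ 0.2945,  0.6519, -1.0853,  1.5302,  0.5875,  1.3174,  2.1848]))]
True b 0.165705118361147 [0.759  1.0342 0.415 ] 42.0917
True b 0.13113025593345407 [ 2.736   6.7862 -2.377 ] 43.2583
[[0.1205 0.1156]
 [0.1175 0.1143]
 [0.1228 0.1184]
 [0.1228 0.1146]
 [0.1165 0.1   ]
 [0.1078 0.0986]
 [0.1167 0.0979]
 [0.1112 0.1004]
 [0.1164 0.0953]
 [0.1076 0.0937]
 [0.1167 0.0933]
 [0.1061 0.0894]
 [0.1184 0.0931]
 [0.1186 0.0816]
 [0.1136 0.0847]
 [0.1153 0.0799]
 [0.12   0.077 ]
 [0.116  0.0815]
 [0.1189 0.0733]
 [0.1146 0.0774]
 [0.116  0.0673]
 [0.119  0.0589]
 [0.1152 0.0639]
 [0.1061 0.0653]
 [0.1195 0.0653]
 [0.111  0.0658]
 [0.1167 0.0643]
 [0.1185 0.061 ]
 [0.1178 0.061 ]]
```

```bash
python3 - <<'E'
from clip import *
robot.move_ptp(W(-.14,0,.32),best(W(-.14,0,.32),"y"))
clip(-1,-.177,-.1305)
robot.move_ptp([.38,-.25,.30],best(np.array([.38,-.25,.30]),"y"))
look("8")
ex,ey=rect(-.101)
p,w=cloud("top"); d=w[...,:2]-[.5728,.0506]; a=d@ex;b=d@ey;z=w[...,2]
for s in(1,-1):
    k=(abs(a)<.02)&(s*b>.1)&(s*b<.17)&(z>.085)&(z<.14); print(s,np.percentile(s*b[k],[0,25,50,75,100]),np.percentile(z[k],[0,50,100]))
E
```

```text
ik [(np.float64(0.95), array([ 0.7704,  0.0288, -0.9903,  1.8995,  0.0256,  1.2264, -1.9002])), (np.float64(2.15), array([-1.296 , -0.0735,  1.0479,  1.9487,  0.0676,  1.2304,  1.1979]))]
ik [(np.float64(1.63), array([ 0.9201,  0.4663, -0.9813,  1.698 ,  0.4124,  1.2012, -0.2657])), (np.float64(1.89), array([-0.5105,  0.4188,  0.9005,  1.7441, -0.3562,  1.1523, -2.7469]))]
False b -0.1316597990435626 [-1.377  -6.2798  2.8049] 49.2417
ik [(np.float64(0.94), array([ 1.2334,  0.0749, -0.7484,  1.9026,  0.055 ,  1.1845, -1.2061])), (np.float64(2.15), array([ 1.5471,  0.1215, -1.096 ,  1.8963,  0.1163,  1.1918,  1.8807]))]
top [ 0.5725  0.0512 -0.1016] z 0.14159045484958785 size 0.12939315652774933 0.1885363984381119 slopes 3.875066473598377e-06 0.005001912396465367
top rel lid -0.00035417882002670444 -3.4177473417325234e-05 -0.0005852591815987268
top [ 0.5746  0.0498 -0.1003] z 0.14114517127365472 size 0.1301010243667925 0.18963799927089858 slopes 1.045913271538355e-05 -0.006737640857749025
side rel lid -0.00042258380144604324 0.0003472506738225943 0.0007434000619974679
t 51.275
1 [0.1015 0.1067 0.1133 0.1177 0.1246] [0.0912 0.1025 0.1214]
-1 [0.1002 0.1057 0.1111 0.1159 0.1218] [0.0852 0.1029 0.1205]
```

```bash
python3 -c "
from rig import *
print(robot.sign_off())"
```

```text
the job is handed in; nothing more can be done
None
```

I handed the job in at about 51 s of the 72 s limit. By my last camera measurements, the upper box sits flat and square in the pockets and both clips are closed over its lugs. I don't have the judge's verdict.

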